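# Make up the sampling kit and the titration kit

### The job

Make up two kits: in the tray with three bays, the screw-cap bottle in the larger of the two short bays, the loose spare cap (open side down, as it lies) in the smaller short bay, and the sealing-film carton on its base along the long bay; in the tray with two bays, the conical flask in the larger bay and the beaker in the smaller. Set each thing upright and flat on the floor of its bay, without dropping the glassware. Leave the bench timer, the tape roll and the marker pen where they lie.

Things in the scene. Friction and masses are not known exactly. Their poses are not given: they have to be found in the camera images.
- tray_three: White three-bay tray, fixed, 160 (x) x 152 (y) mm; walls 4 mm thick, tops 14 mm and floor 3 mm above bench; 8 mm lips on y ends. Yaw within 0.3 rad. Origin: centre of underside, z up, grey card holder on -x side. Bays, inside x by y, centre (x, y), mm: long 72 x 144 at (-40, 0); larger short 76 x 80 at (38, 32); smaller short 76 x 60 at (38, -42).
- tray_two: White two-bay tray, fixed, 100 (x) x 176 (y) mm; walls 4 mm thick, tops 14 mm and floor 3 mm above bench; 8 mm lips on y ends. Yaw within 0.3 rad. Origin: centre of underside, z up, grey card holder on -x side. Bays, inside x by y, centre (x, y), mm: larger 92 x 92 at (0, 38); smaller 92 x 72 at (0, -48).
- bottle: Small round screw-cap glass bottle with tan contents, about 0.14 kg, 56 mm across and 104 mm tall; its red cap is fixed to it, 39 mm across, from 78 to 104 mm above its base: grip it there. Origin: centre of its underside; z up.
- flask: Conical glass flask with pink contents, about 0.11 kg, 67 mm across at the base and 108 mm tall; upright neck under a light-grey foil cap, 32 mm across from 81 to 105 mm above its base: grip it there. Origin: centre of its underside; z up.
- beaker: Small open glass beaker, clear, about 0.06 kg, 52 mm across and 66 mm tall. Grip it round the outside below the rim. Origin: centre of its underside; z up.
- film_box: Closed cream and red carton of sealing film, about 0.16 kg, 52 (x) x 110 (y) x 52 (z) mm, lying on its base. Origin: centre of its underside; z up; its y axis is its long axis (either end may go first). Grip it across its 52 mm width.
- cap: Loose red spare bottle cap lying open side down, about 0.012 kg, 40 mm across and 24 mm tall. Origin: centre of its underside; z up.
- timer: Bystander: white bench timer lying flat, 66 x 66 x 18 mm, origin at the centre of its underside.
- tape: Bystander: roll of tan tape lying flat, 96 mm across, 25 mm tall, origin at the centre of its underside.
- marker: Bystander: white marker pen with black cap lying flat, 17 (x) x 135 (y) x 16 mm, origin at the centre of its underside.
Mind the look-alikes: they are no part of the job. What is shaped like the flask but purple is not meant.

How it is judged:
By the outcome, as a careful person would: the job done as asked, in the order asked, and still so for the second after the job is handed in, with the robot touching nothing.
It also fails if it takes over 115 s, if anything falls off the work surface, if the arm or the gripper's body presses on something with over 40 N, if the wrist force passes 120 N, or if a joint passes its speed limit or range.

### The arm

A 6-joint arm with a two-finger parallel gripper is mounted at the origin on a cart in front of the work surface, level with it; the furniture and walls round the work are solid. World frame = base frame: x ahead of the robot, y to its left, z up, the work surface at z = 0. Lengths are in mm, angles in degrees, forces in N, time in s.
With the tool pointing down it reaches from about 350 to 850 mm from the base axis. Payload 8.1 kg.
Tool frame: the origin (TCP) lies at the very end of the fingers, on their centre line; the grasp point (between the pads) lies 19 mm behind it (r.grip_point_offset is the distance from the TCP to the grasp point, in mm); z points along the fingers, y is the line along which they close (so a half turn about z gives the same grasp; the last joint's range is limited). The gripper opens to 85 mm and grips with 20 to 120 N. Pads are 22 mm wide; open, the fingers measure 114 mm over their backs; the gripper's body (76 mm by 85 mm) begins 54 mm behind the grasp point. The pads swing forward as they close: fully open they stand 13 mm farther back than shut.
Start: joints at [60.653, 7.471, 85.268, -0, 87.261, -4.893], TCP at [248.356, 546.191, 205.192] pointing down, gripper open.
Joint ranges: [-169.43, 169.43], [-51.17, 129.36], [1.28, 143.12], [-76.62, 256.62], [0, 156.53], [-152.29, 152.29]. Speed limits (degrees/s): [136.94, 136.94, 159.86, 180, 180, 180].

### API

Orientations are given as [roll, pitch, yaw] about the fixed x, y, z axes, in that order (R = Rz(yaw) Ry(pitch) Rx(roll)).
In Python, from bench import status, eyes, r gives the robot as it stands.
- The arm moves only by the shell command python3 -m handwheel 'ROWS' [FORCE]. ROWS is a JSON object whose one key "series" holds a list that holds one entry, the list of rows, each a list of 7 numbers: the shift along the tool's x, y, z in cm, then the turn, a rotation vector about the tool's x, y, z in rad, then the opening, from 0 (shut) to 1 (fully open). In form: {"series": [[[tx, ty, tz, rx, ry, rz, claw], ...]]}. A call has 1 to 12 rows; each row is the pose to reach, as a shift and turn from the pose commanded when the call began, along the tool's axes at that moment; what a row does not reach only later rows make up. A row lasts 1/8 s, in which the tool goes at most 62.5 mm and 10.7 degrees, less where a joint would pass 70% of its speed; a pose out of reach is approached as far as the arm can. A call with a gripper value outside its range is refused whole. The fingers move at their own pace and stop on an object; FORCE is the grip in N (left out, the last holds). Time passes only in rows, so rows that repeat a pose let the fingers close. It gives the time, the measured TCP pose, the force, the opening and the grip force at its end, in the units of the state.
- status.sense(): the state, without advancing time (a new reading comes with each control period).
- eyes.snapshot(name): name is "side" or "top"; returns a dict with "img" (480x640x3 uint8, red, green, blue), "mtx" (3x3 intrinsics, pixels), "k1" (the pictures are not rectified: a ray, as slopes to the right and down, at radius r is drawn at 1 + k1 r^2 times it, then the intrinsics apply), "R" (3x3) and "t" (3): a world point X has camera coordinates R X + t. Camera axes: x right, y down, z forward; pixel columns grow to the right and rows downward; lengths in mm; the calibration is good to about 2 mm. A picture is of the moment at which its call begins. There is no depth.
- r.hand_in(): hands the job in; it is judged then, once.
The state is a dict: "time": time; "joint_pos": joint angles; "qd": joint speeds; "joint_efforts": joint torques, N m; "tool_pos": TCP position; "tcp_rot": TCP orientation; "ft_force": force on the tool from outside, world axes, zero at the start; "wrist_torque": the same for the moment, N m; "finger_gap": finger opening in mm; "grip_force": force on a finger pad.
Only numpy, scipy, OpenCV 4.12 (cv2) and the standard library are available. Lean on these libraries where they do the work, as an engineer would, in place of code of your own. Each camera call takes 0.05 s, during which the arm holds its last target. There are 200 camera calls.

## Working session

There is one attempt and no reset: what is moved stays moved. The work goes in short steps, Python scripts to look and compute and a shell command to move; the robot and the scene stay as the last step left them, time stands still between calls to the robot, and variables do not carry over. Pictures are saved under pics/ and viewed, at most 14 in all, crops included, and the job is handed in when it is done.

```bash
mkdir -p pics; ls
python3 - <<'E'
from bench import status, eyes, r
import cv2
for n in("top","side"):
    s=eyes.snapshot(n); cv2.imwrite(f"pics/{n}0.png",s["img"][:,:,::-1]); print(n,s["mtx"],s["k1"],s["R"],s["t"])
print(status.sense())
E
```

```text
pics
top [[514.80501172   0.         325.7527112 ]
 [  0.         514.80501172 242.94968054]
 [  0.           0.           1.        ]] -0.008622757063361922 [[-2.21649492e-02 -9.99752049e-01 -2.13429073e-03]
 [-9.90442518e-01  2.22491440e-02 -1.36119779e-01]
 [ 1.36133515e-01 -9.03195707e-04 -9.90690088e-01]] [  10.30653158  475.58033745 1076.02408339]
side [[553.8360045    0.         323.1242975 ]
 [  0.         553.8360045  239.01126717]
 [  0.           0.           1.        ]] -0.08067622654989055 [[ 0.86591268 -0.49971459  0.02192147]
 [-0.30913519 -0.56909897 -0.76194606]
 [ 0.39323105  0.65300206 -0.64726938]] [-416.11208158  163.08207393 1208.92121663]
{'time': 0.1, 'joint_pos': array([ 6.06546450e+01,  7.51023405e+00,  8.53230252e+01, -5.35800432e-04,
        8.72623898e+01, -4.89289113e+00]), 'qd': array([ 0.079896  , -0.09172495, -0.11667139,  0.02622252,  0.07710555,
        0.01323273]), 'joint_efforts': array([ 1.44670939e-03, -5.70950067e+01, -5.01943088e+01, -1.40380357e-04,
        8.13698134e-03, -1.29439593e-05]), 'tool_pos': array([248.07811604, 545.71805728, 204.25521677]), 'tcp_rot': array([-1.79904654e+02, -7.62502614e-03,  1.55547556e+02]), 'ft_force': array([-0.05621175,  0.34140509,  0.00247551]), 'wrist_torque': array([ 0.0381549 , -0.02430468,  0.0324813 ]), 'grip_force': 0.0, 'finger_gap': 85.38550518933131}
```

View pics/top0.png

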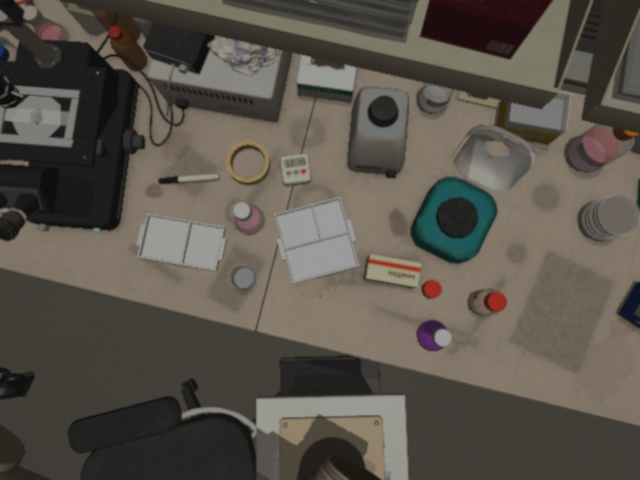

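View pics/side0.png

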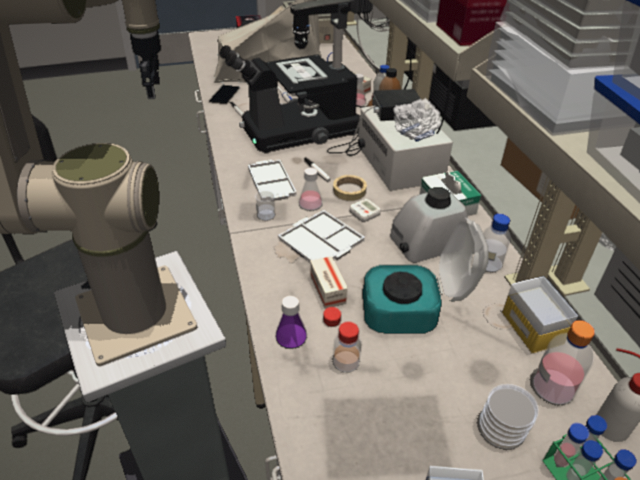

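The top view shows tray_two about (182,243), tray_three (316,240), flask cap (241,210), beaker (243,278), carton (393,271), cap (431,289) and bottle cap (496,302). The purple decoy is at (435,337). The side view shows the same things: bottle (347,345), cap (332,317), carton (328,280), flask (310,188), beaker (265,207).

```bash
cat > h.py <<'E'
import numpy as np, cv2
from bench import status, eyes, r
def undist(s,uv):
    uv=np.atleast_2d(np.asarray(uv,float)); K=s["mtx"]
    return cv2.undistortPoints(uv[:,None],K,np.array([s["k1"],0,0,0.]))[:,0]
def ray(s,uv):
    p=undist(s,uv); d=np.c_[p,np.ones(len(p))]@s["R"]; c=-s["R"].T@s["t"]; return c,d
def onz(s,uv,z):
    c,d=ray(s,uv); return c+d*((z-c[2])/d[:,2])[:,None]
def proj(s,X):
    return cv2.projectPoints(np.atleast_2d(np.asarray(X,float)),cv2.Rodrigues(s["R"])[0],s["t"],s["mtx"],np.array([s["k1"],0,0,0.]))[0][:,0]
def tri(a,ua,b,ub):
    A=[];y=[]
    ca,da=ray(a,ua);cb,db=ray(b,ub); da=da[0];db=db[0]
    M=np.c_[da,-db]; k=np.linalg.lstsq(M,cb-ca,rcond=None)[0]
    p=ca+da*k[0];q=cb+db*k[1]; return (p+q)/2,np.linalg.norm(p-q)
def blobs(m,amin=15):
    n,l,st,ce=cv2.connectedComponentsWithStats(m.astype(np.uint8)); return [(st[i].tolist(),ce[i].round(2).tolist()) for i in range(1,n) if st[i,4]>=amin]
E
python3 - <<'E'
from h import *
for n,(x,y,w,h) in dict(top=(130,185,390,175),side=(230,145,160,235)).items():
    s=eyes.snapshot(n); im=s["img"]; np.save(f"{n}.npy",s,allow_pickle=True)
    f=2 if n=="top" else 2.5
    c=cv2.resize(im[y:y+h,x:x+w],None,fx=f,fy=f,interpolation=cv2.INTER_CUBIC); cv2.imwrite(f"pics/{n}1.png",c[:,:,::-1])
    hsv=cv2.cvtColor(im,cv2.COLOR_RGB2HSV).astype(int); H,S,V=hsv[...,0],hsv[...,1],hsv[...,2]
    R=np.zeros(H.shape,bool);R[y:y+h,x:x+w]=1
    print(n,"red",blobs(R&((H<6)|(H>174))&(S>150)&(V>90)))
    print("pink",blobs(R&((H<8)|(H>160))&(S>45)&(S<150)))
    print("cream",blobs(R&(H>14)&(H<35)&(S>35)&(V>170)))
    print("white",blobs(R&(S<25)&(V>150)))
    print("purple",blobs(R&(H>125)&(H<160)&(S>100)))
E
```

```text
top red [([424, 280, 17, 18, 242], [431.81, 288.71]), ([488, 292, 19, 19, 285], [496.52, 301.18])]
pink [([235, 206, 28, 27, 422], [250.67, 221.23]), ([433, 280, 9, 12, 15], [438.53, 284.47]), ([484, 296, 5, 13, 19], [485.26, 301.79])]
cream []
white [([235, 203, 14, 14, 144], [241.21, 209.78]), ([314, 202, 32, 36, 763], [329.69, 219.16]), ([278, 209, 40, 38, 1041], [297.67, 227.41]), ([143, 218, 45, 45, 1454], [165.17, 239.57]), ([348, 221, 7, 19, 45], [350.58, 229.27]), ([138, 226, 6, 18, 32], [140.28, 234.5]), ([186, 226, 38, 43, 1174], [203.83, 246.2]), ([287, 236, 68, 44, 1875], [320.67, 257.64]), ([278, 240, 6, 18, 36], [280.78, 247.97]), ([436, 330, 14, 15, 170], [442.62, 337.29])]
purple [([418, 321, 25, 29, 428], [427.71, 334.54])]
side red [([325, 258, 17, 31, 80], [333.19, 273.49]), ([324, 307, 17, 15, 195], [331.75, 314.02]), ([339, 322, 19, 17, 244], [348.27, 330.04])]
pink [([300, 190, 21, 19, 327], [310.06, 198.93]), ([320, 296, 7, 10, 15], [322.87, 300.47]), ([323, 306, 36, 39, 146], [341.79, 325.82])]
cream [([322, 155, 12, 7, 42], [326.36, 158.21]), ([293, 157, 11, 
[... 177 characters left out ...]
32, 85], [338.58, 272.72]), ([322, 259, 15, 30, 123], [328.11, 277.23]), ([311, 261, 12, 27, 31], [316.23, 273.19]), ([359, 273, 6, 17, 31], [360.74, 281.16]), ([355, 302, 6, 7, 18], [357.94, 305.56]), ([343, 304, 7, 8, 21], [346.33, 308.48])]
white [([248, 159, 48, 39, 1163], [271.42, 179.07]), ([305, 163, 25, 16, 148], [315.2, 170.66]), ([309, 184, 4, 5, 15], [310.4, 186.2]), ([255, 195, 6, 7, 17], [257.06, 198.29]), ([351, 199, 29, 18, 194], [362.55, 208.42]), ([260, 205, 13, 10, 105], [265.62, 209.48]), ([278, 210, 87, 51, 2253], [320.63, 236.73]), ([319, 275, 18, 17, 59], [325.95, 285.56]), ([282, 296, 17, 13, 171], [289.95, 301.88])]
purple [([276, 314, 30, 34, 754], [290.64, 331.75])]
```

View pics/top1.png

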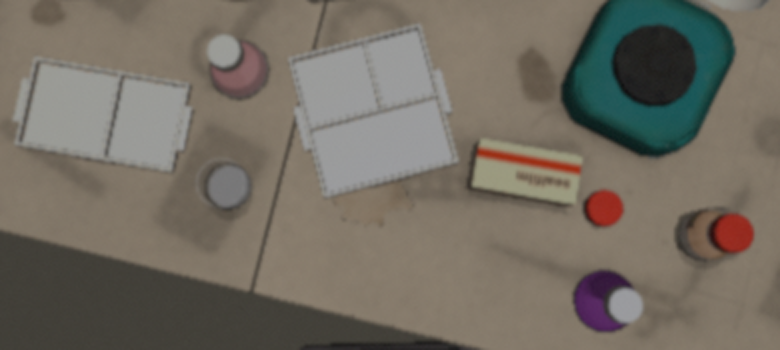

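View pics/side1.png

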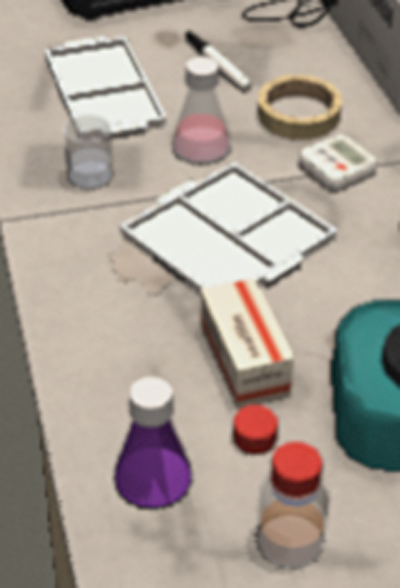

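The enlarged crops show the tray rims clearly, so I can pick corners. For tray_three in the top crop they are (289,59), (419,26), (457,160), (326,194). For tray_two they are (37,58), (190,84), (172,170), (16,143). Both have the larger bays on the left, as expected.

```bash
cat > m.py <<'E'
from h import *
T=np.load("top.npy",allow_pickle=True).item();S=np.load("side.npy",allow_pickle=True).item()
print("cams",-T["R"].T@T["t"],-S["R"].T@S["t"])
for k,a,b in[("bottlecap~91",(496.52,301.18),(348.27,330.04)),("cap~12",(431.9,288.7),(331.9,314.3)),("flaskcap~93",(241.21,209.78),(310.5,174.3)),("purplecap",(442.6,337.3),(290,303.5))]:
    print(k,*tri(T,a,S,b))
c=lambda p:np.array(p,float)/2+[130,185]
cs=lambda p:np.array(p,float)/2.5+[230,145]
for k,q,qs in[("t3",[(326,194),(289,59),(419,26),(457,160)],[(121,228),(235,165),(336,230)]),("t2",[(16,143),(37,58),(190,84),(172,170)],[(45,50),(125,39),(165,122)])]:
    P=onz(T,c(q),14); print(k,P.round(1)); print("sides",np.linalg.norm(P-np.roll(P,-1,0),axis=1),"ctr",P.mean(0), "yaw",[np.degrees(np.arctan2(*(v[1::-1]))) for v in (P[1]-P[0],P[2]-P[3])],[np.degrees(np.arctan2(-v[0],v[1])) for v in (P[0]-P[3],P[1]-P[2])])
    for i,u in enumerate(qs): print(" tri",*tri(T,c(q[i]),S,cs(u)))
    # side re-projection of corners
    print(proj(S,P))
# bays from floor blobs
im=T["img"];hsv=cv2.cvtColor(im,cv2.COLOR_RGB2HSV);m=((hsv[...,1]<28)&(hsv[...,2]>140)).astype(np.uint8)
n,l,st,ce=cv2.connectedComponentsWithStats(m)
for i in range(1,n):
    if 500<st[i,4]<3000 and 130<ce[i][0]<370 and 180<ce[i][1]<290:
        b=cv2.boxPoints(cv2.minAreaRect(np.argwhere(l==i)[:,::-1].astype(np.float32)));B=onz(T,b,3);e=B[1]-B[0];f=B[2]-B[1];print("bay",ce[i].round(0),B.mean(0).round(1),np.linalg.norm(e).round(),np.linalg.norm(f).round(),(np.degrees(np.arctan2(e[1],e[0]))%90).round(1))
P=onz(T,c([(470,204),(477,138),(582,154),(576,206)]),52);print("box",P.round(1),P.mean(0),np.linalg.norm(P-np.roll(P,-1,0),axis=1))
P=onz(T,c([(470,200),(477,138),(582,152),(576,204)]),52)
print("box side reproj",proj(S,P))
# carton side top corners (crop): far-left(203,285) far-right(255,280) near-right(290,358) near-left(236,378)
for a,b in[((477,138),(253,280)),((582,153),(290,360)),((577,205),(238,376)),((471,199),(203,287))]: print(" boxtri",*tri(T,c(a),S,cs(b)))
# beaker: top rim crop
print("beaker base/top", onz(T,c((228,187)),66),onz(T,c((228,187)),0),onz(T,c((226,185)),33),tri(T,c((226,186)),S,cs((90,153))))
E
python3 m.py
```

```text
cams [3.24780490e+02 6.94581001e-01 1.13076428e+03] [ -64.65422111 -904.55548466  915.87921811]
bottlecap~91 [ 340.60864531 -337.20119937   99.08966648] 2.6867025927060744
cap~12 [ 372.27209527 -226.37368128   18.61639488] 1.620377516815735
flaskcap~93 [539.45463431 172.12770916  92.90638637] 1.315877792702193
purplecap [ 272.76601363 -225.34897873  103.11822383] 1.9398463508024941
t3 [[394.4  72.5  14. ]
 [544.1 111.4  14. ]
 [578.1 -33.   14. ]
 [428.2 -70.5  14. ]]
sides [154.68256969 148.3150642  154.50523093 146.99454128] ctr [486.21231071  20.096804    14.        ] yaw [np.float64(14.534650122629444), np.float64(14.046339082425943)] [np.float64(13.288663425938147), np.float64(13.229065775206248)]
 tri [393.31669794  73.46544315   9.11644582] 3.052078332930929
 tri [546.28418041 111.55531234   7.90813316] 2.038094993537698
 tri [580.35523991 -33.788843    10.15459236] 3.0171999634593254
[[279.49382204 234.74868364]
 [323.02243416 209.51911322]
 [363.00735614 236.05557142]
 [319.02682406 264.21115502]]
t2 [[457.6 410.7  14. ]
 [551.6 390.   14. ]
 [518.6 220.6  14. ]
 [424.2 239.
[... 802 characters left out ...]
     ] [ 69.89906035 111.5845196   55.10304264 110.76712607]
box side reproj [[304.13552508 261.18849198]
 [330.58868852 254.55756979]
 [349.2914313  286.52600332]
 [325.82928698 292.59063983]]
 boxtri [448.61698509 -90.65595044  44.36494945] 0.5948533979284796
 boxtri [ 426.4517304  -199.28735953   46.39962973] 7.0460839810960705
 boxtri [ 374.25117001 -192.78583528   45.76322566] 1.6030116160328578
 boxtri [390.10551629 -84.47223456  55.21411334] 15.099585145584731
beaker base/top [[400.65375617 170.50098525  66.        ]] [[405.3568023  181.02652867   0.        ]] [[405.18703322 177.89738269  33.        ]] (array([405.76434099, 177.64093996,  30.62900087]), np.float64(3.2124308260229824))
```

```bash
cat > go.py <<'E'
import sys,json
from h import *
from scipy.spatial.transform import Rotation as Ro
# args: x,y,z,yaw per waypoint -> tool-frame row head (cm, rad)
s=status.sense(); p=s["tool_pos"];R=Ro.from_euler("xyz",s["tcp_rot"],degrees=True)
print("at",p.round(1),s["tcp_rot"].round(1),"gap",round(s["finger_gap"],1),"t",round(s["time"],2),"F",s["ft_force"].round(1),"grip",round(s["grip_force"],1))
for a in sys.argv[1:]:
    x=np.array([float(v) for v in a.split(",")]); d=x[:3]-p
    T=Ro.from_euler("xyz",[180,0,x[3]],degrees=True); v=(R.inv()*T).as_rotvec()
    print((R.inv().apply(d)/10).round(2),v.round(3),"rows>=",round(max(np.linalg.norm(d)/62.5,np.degrees(np.linalg.norm(v))/10.7),1))
E
python3 go.py 430,150,300,110 341,-338,230,90 341,-338.5,79,90
```

```text
at [248.2 545.9 204.5] [-179.9   -0.   155.5] gap 85.5 t 0.2 F [-0.5  0.5 -0.6] grip 0.0
[-32.94 -28.52  -9.52] [-0.001  0.     0.795] rows>= 7.1
[-45.04 -76.62  -2.46] [-1.000e-03  1.000e-03  1.144e+00] rows>= 14.2
[-45.06 -76.65  12.64] [-1.000e-03  1.000e-03  1.144e+00] rows>= 14.4
```

```bash
python3 -m handwheel '{"series": [[[-32.9,-28.5,-9.5,0,0,0.8,1],[-32.9,-28.5,-9.5,0,0,0.8,1],[-32.9,-28.5,-9.5,0,0,0.8,1],[-32.9,-28.5,-9.5,0,0,0.8,1],[-32.9,-28.5,-9.5,0,0,0.8,1],[-32.9,-28.5,-9.5,0,0,0.8,1],[-32.9,-28.5,-9.5,0,0,0.8,1],[-32.9,-28.5,-9.5,0,0,0.8,1],[-45,-76.6,-2.5,0,0,1.14,1],[-45,-76.6,-2.5,0,0,1.14,1],[-45,-76.6,-2.5,0,0,1.14,1],[-45,-76.6,-2.5,0,0,1.14,1]]]}' 30; python3 go.py 341,-338,200,90
```

```text
time: 1.7
tool_pos: [384.9, -93.7, 264.7]
tcp_rot: [180.0, -0.0, 90.3]
ft_force: [1.1, 1.0, 0.3]
finger_gap: 85.3
grip_force: 0.0
at [384.9 -93.7 264.7] [180.   -0.   90.3] gap 85.3 t 1.7 F [1.1 1.  0.3] grip 0.0
[-24.41  -4.53   6.46] [ 0.    -0.     0.005] rows>= 4.1
```

```bash
python3 -m handwheel '{"series": [[[-24.2,-4.5,6.5,0,0,0,1],[-24.2,-4.5,6.5,0,0,0,1],[-24.2,-4.5,6.5,0,0,0,1],[-24.2,-4.5,6.5,0,0,0,1],[-24.2,-4.5,6.5,0,0,0,1],[-24.2,-4.5,6.5,0,0,0,1],[-24.2,-4.5,6.5,0,0,0,1]]]}' ; python3 go.py 341,-338.5,79,90
python3 - <<'E'
from h import *
a=[]
for n,(x,y,w,h) in dict(top=(420,240,120,120),side=(300,250,120,120)).items():
    s=eyes.snapshot(n);a.append(cv2.resize(s["img"][y:y+h,x:x+w],(400,400),interpolation=cv2.INTER_CUBIC))
    print(n,proj(s,status.sense()["tool_pos"]))
cv2.imwrite("pics/a.png",np.hstack(a)[:,:,::-1])
E
```

```text
time: 2.58
tool_pos: [342.4, -333.9, 200.8]
tcp_rot: [180.0, 0.0, 90.3]
ft_force: [0.2, 0.4, -0.1]
finger_gap: 85.5
grip_force: 0.0
at [ 342.4 -333.9  200.8] [180.    0.   90.3] gap 85.5 t 2.58 F [ 0.2  0.4 -0.1] grip 0.0
[-0.45 -0.15 12.18] [0.001 0.    0.006] rows>= 2.0
top [[512.87677768 299.53047842]]
side [[351.87547577 291.42699955]]
```

View pics/a.png

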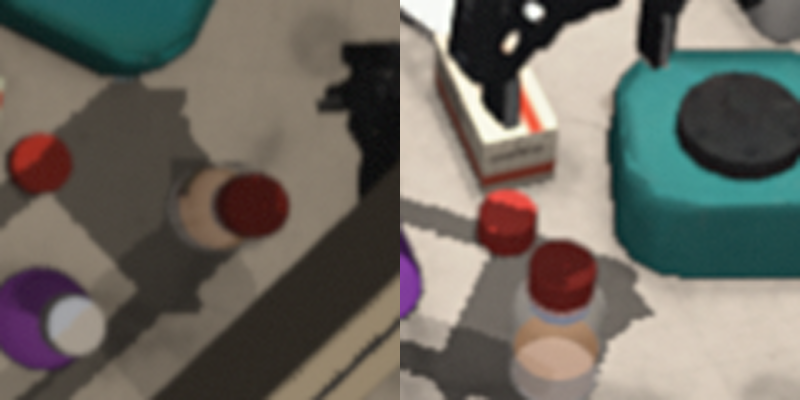

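Side view: the open fingers straddle the bottle with tips at about (326,283) and (376,267). The teal jug is clear of them, so I descend and grip.

```bash
python3 -m handwheel '{"series": [[[-0.45,-0.15,6,0,0,0,1],[-0.45,-0.15,9,0,0,0,1],[-0.45,-0.15,12.2,0,0,0,1],[-0.45,-0.15,12.2,0,0,0,1],[-0.45,-0.15,12.2,0,0,0,0],[-0.45,-0.15,12.2,0,0,0,0],[-0.45,-0.15,12.2,0,0,0,0],[-0.45,-0.15,12.2,0,0,0,0],[-0.45,-0.15,12.2,0,0,0,0],[-0.45,-0.15,12.2,0,0,0,0],[-0.45,-0.15,12.2,0,0,0,0],[-0.45,-0.15,12.2,0,0,0,0]]]}' 30; python3 go.py 341,-338.5,230,90 518,-20,260,90 518,65,200,94
```

```text
time: 4.18
tool_pos: [339.9, -339.6, 78.2]
tcp_rot: [-180.0, -0.0, 90.2]
ft_force: [0.8, -0.6, -0.0]
finger_gap: -0.1
grip_force: 0.0
at [ 339.9 -339.6   78.2] [-180.    -0.    90.2] gap -0.1 t 4.17 F [ 0.8 -0.6 -0. ] grip 0.0
[  0.11   0.11 -15.18] [-0.    -0.     0.004] rows>= 2.4
[ 31.89  17.93 -18.18] [-0.    -0.     0.004] rows>= 6.5
[ 40.39  17.97 -12.18] [-0.    -0.    -0.066] rows>= 7.3
```

Run:
```python
from h import *
a=[]
for n,(x,y,w,h) in dict(top=(420,240,120,120),side=(280,260,120,120)).items():
    s=eyes.snapshot(n);a.append(cv2.resize(s["img"][y:y+h,x:x+w],(400,400),interpolation=cv2.INTER_CUBIC))
    print(n,proj(s,status.sense()["tool_pos"]))
cv2.imwrite("pics/b.png",np.hstack(a)[:,:,::-1])
```

```text
top [[494.11661266 302.34568772]]
side [[348.75488406 337.94150259]]
```

View pics/b.png

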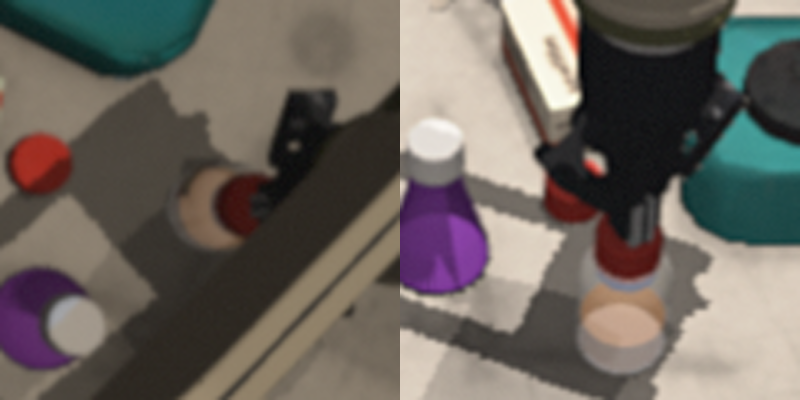

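The side view shows the shut fingertips at about (350,333), in front of the red cap. The bottle looks unmoved. I'll triangulate the tip and the cap to see which one is off.

Run:
```python
from h import *
T=eyes.snapshot("top");S=eyes.snapshot("side")
print("tip",tri(T,(497,300),S,(350.5,333)))
def red(s,x,y,w,h):
    hsv=cv2.cvtColor(s["img"],cv2.COLOR_RGB2HSV).astype(int);m=((hsv[...,0]<6)|(hsv[...,0]>174))&(hsv[...,1]>140)&(hsv[...,2]>45)
    R=np.zeros(m.shape,bool);R[y:y+h,x:x+w]=1;return blobs(R&m)
print(red(T,420,270,100,60),red(S,320,290,50,60))
p=status.sense()["tool_pos"]
for z in(0,26,52): print(z,proj(T,p+[0,0,z]),proj(S,p+[0,0,z]))
# expected bottle projections at estimated axis
for X in[(340.7,-338.5)]:
    for z in(0,78,104): print("b",z,proj(T,(*X,z)),proj(S,(*X,z)))
```

```text
tip (array([ 343.41065104, -340.73100085,   92.31544207]), np.float64(1.8827277116363983))
[([423, 280, 18, 18, 258], [431.55, 288.69]), ([485, 293, 14, 18, 150], [491.35, 301.0])] [([324, 313, 15, 14, 112], [329.57, 320.79]), ([339, 324, 19, 19, 194], [346.91, 335.44])]
0 [[494.12118126 302.33760286]] [[348.76360307 337.9343633 ]]
26 [[498.33976793 302.05004948]] [[349.48346144 329.16632772]]
52 [[502.77643814 301.74754087]] [[350.22616072 320.10207439]]
b 0 [[482.04963181 302.78242171]] [[346.75054902 362.11327669]]
b 78 [[493.50064715 301.97447309]] [[348.78092349 337.46064594]]
b 104 [[497.70228301 301.67786463]] [[349.50020891 328.69435137]]
```

View zoom.

Run:
```python
from h import *
a=[]
for n,(x,y,w,h) in dict(top=(470,275,50,50),side=(322,300,60,60)).items():
    s=eyes.snapshot(n);c=cv2.convertScaleAbs(cv2.resize(s["img"][y:y+h,x:x+w],(400,400),interpolation=cv2.INTER_CUBIC),alpha=1.8,beta=15);a.append(c)
cv2.imwrite("pics/c.png",np.hstack(a)[:,:,::-1])
```

```text
(no output)
```

View pics/c.png

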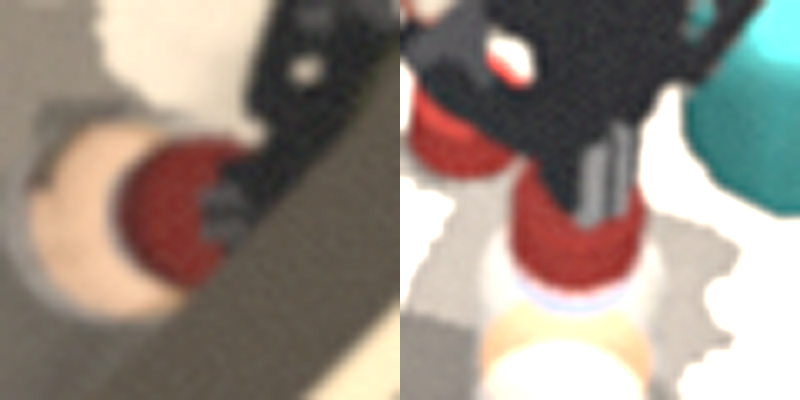

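The shut fingers sit on top of the cap: the real tips look about 20–26 mm higher than the reported TCP. Opening and going 22 mm lower is safe either way, and the gap reading will show which part I've gripped.

```bash
python3 -m handwheel '{"series": [[[0,0,0,0,0,0,1],[0,0,0,0,0,0,1],[0,0,0,0,0,0,1],[0,0,0,0,0,0,1],[0,0,0,0,0,0,1],[0,0,0,0,0,0,1]]]}' 30; python3 -m handwheel '{"series": [[[0,0,1.1,0,0,0,1],[0,0,2.2,0,0,0,1],[0,0,2.2,0,0,0,1],[0,0,2.2,0,0,0,0],[0,0,2.2,0,0,0,0],[0,0,2.2,0,0,0,0],[0,0,2.2,0,0,0,0],[0,0,2.2,0,0,0,0],[0,0,2.2,0,0,0,0],[0,0,2.2,0,0,0,0]]]}' 30
```

```text
time: 5.22
tool_pos: [340.0, -339.6, 78.3]
tcp_rot: [180.0, -0.0, 90.2]
ft_force: [0.0, -0.2, -0.6]
finger_gap: 85.4
grip_force: 0.0
time: 6.48
tool_pos: [340.3, -340.0, 56.8]
tcp_rot: [180.0, 0.0, 90.2]
ft_force: [1.0, 0.6, 5.8]
finger_gap: 37.9
grip_force: 30.7
```

Gripped at a 37.9 mm gap, so the true fingertips are about 22 mm higher than reported. I'll place relative to the pick height. Lift next and check.

```bash
python3 -m handwheel '{"series": [[[0,0,-4,0,0,0,0],[0,0,-9,0,0,0,0],[0,0,-14,0,0,0,0],[0,0,-18,0,0,0,0],[0,0,-18,0,0,0,0],[0,0,-18,0,0,0,0]]]}'; python3 go.py 518,-20,240,90 518,65,200,94
python3 - <<'E'
from h import *
T=eyes.snapshot("top");S=eyes.snapshot("side");p=status.sense()["tool_pos"]
def red(s,x,y,w,h):
    hsv=cv2.cvtColor(s["img"],cv2.COLOR_RGB2HSV).astype(int);m=((hsv[...,0]<6)|(hsv[...,0]>174))&(hsv[...,1]>140)&(hsv[...,2]>45)
    R=np.zeros(m.shape,bool);R[y:y+h,x:x+w]=1;return blobs(R&m)
print(red(T,420,270,150,70),red(S,310,220,80,120))
b=p-[0,0,56.8]
for z in(0,91,104): print(proj(T,b+[0,0,z]),proj(S,b+[0,0,z]))
cv2.imwrite("pics/d.png",cv2.resize(S["img"][200:380,260:440],(540,540),interpolation=cv2.INTER_CUBIC)[:,:,::-1])
E
```

```text
time: 7.22
tool_pos: [339.5, -339.1, 234.8]
tcp_rot: [-179.9, -0.1, 90.2]
ft_force: [-0.3, 0.8, -2.0]
finger_gap: 37.3
grip_force: 31.1
at [ 339.5 -339.1  234.8] [-1.799e+02 -1.000e-01  9.020e+01] gap 37.3 t 7.22 F [-0.3  0.8 -2. ] grip 31.1
[31.84 17.98 -0.5 ] [-0.001 -0.002  0.004] rows>= 5.9
[40.34 18.02  3.51] [-0.001 -0.002 -0.066] rows>= 7.1
[([423, 280, 18, 18, 254], [431.49, 288.66]), ([520, 288, 21, 23, 376], [529.38, 298.55])] [([349, 255, 16, 21, 291], [355.89, 264.93]), ([325, 258, 12, 23, 48], [330.81, 268.98]), ([324, 307, 17, 20, 271], [331.56, 316.32])]
[[510.91421763 301.60992082]] [[350.98360095 302.79862079]]
[[530.22893299 300.33497294]] [[353.90546205 266.31166523]]
[[533.32366424 300.13052943]] [[354.35126509 260.71890283]]
```

View pics/d.png

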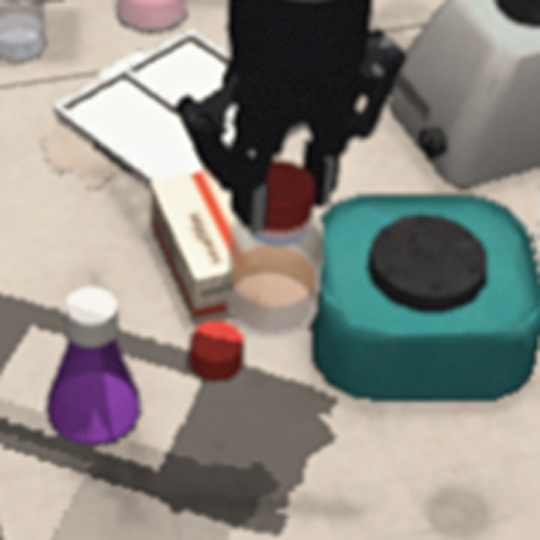

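The bottle hangs upright in the gripper, with its red cap at about (356,265) as predicted. I'm carrying it to the larger short bay.

```bash
python3 -m handwheel '{"series": [[[31.8,18,-0.5,0,0,0,0],[31.8,18,-0.5,0,0,0,0],[31.8,18,-0.5,0,0,0,0],[31.8,18,-0.5,0,0,0,0],[31.8,18,-0.5,0,0,0,0],[31.8,18,-0.5,0,0,0,0],[40.4,17.9,3.5,0,0,-0.07,0],[40.4,17.9,3.5,0,0,-0.07,0],[40.4,17.9,3.5,0,0,-0.07,0],[40.4,17.9,3.5,0,0,-0.07,0]]]}'; python3 go.py 518,64.7,90,94 518,64.7,60.5,94
```

```text
time: 8.57
tool_pos: [516.8, 64.6, 200.4]
tcp_rot: [-179.9, 0.0, 94.3]
ft_force: [0.3, -0.4, -1.6]
finger_gap: 37.5
grip_force: 31.2
at [516.8  64.6 200.4] [-179.9    0.    94.3] gap 37.5 t 8.57 F [ 0.3 -0.4 -1.6] grip 31.2
[1.000e-02 1.400e-01 1.104e+01] [-0.002  0.     0.004] rows>= 1.8
[1.000e-02 1.400e-01 1.399e+01] [-0.002  0.     0.004] rows>= 2.2
```

```bash
python3 -m handwheel '{"series": [[[0,0.1,4,0,0,0,0],[0,0.1,8,0,0,0,0],[0,0.1,11,0,0,0,0],[0,0.1,13,0,0,0,0],[0,0.1,13.4,0,0,0,0],[0,0.1,13.8,0,0,0,0],[0,0.1,13.9,0,0,0,0],[0,0.1,13.9,0,0,0,0]]]}'
python3 - <<'E'
from h import *
T=eyes.snapshot("top");S=eyes.snapshot("side")
cv2.imwrite("pics/e.png",np.hstack([cv2.resize(s["img"][y:y+120,x:x+120],(400,400),interpolation=cv2.INTER_CUBIC) for s,x,y in((T,250,170),(S,260,150))])[:,:,::-1])
E
```

```text
time: 9.57
tool_pos: [519.0, 65.1, 63.1]
tcp_rot: [179.9, 0.0, 94.2]
ft_force: [0.2, -0.8, -2.6]
finger_gap: 37.5
grip_force: 31.2
```

View pics/e.png

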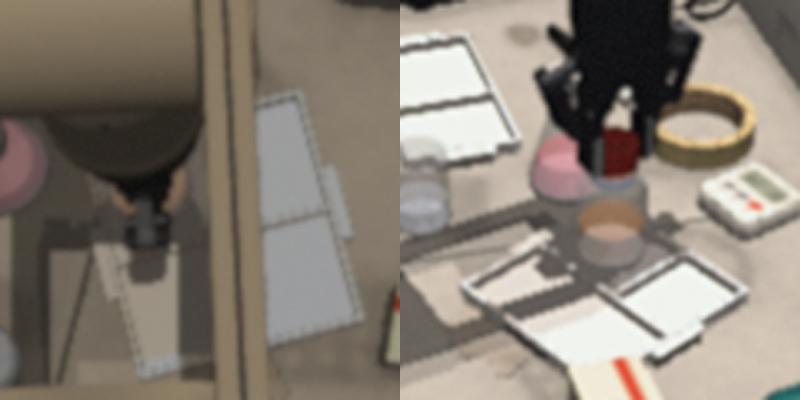

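The side view shows the bottle inside the larger short bay, its base about (443,165) px and clear of the walls. I'll lower the last few millimetres.

```bash
python3 -m handwheel '{"series": [[[0,0,0.1,0,0,0,0],[0,0,0.2,0,0,0,0],[0,0,0.25,0,0,0,0],[0,0,0.25,0,0,0,0]]]}'; python3 -m handwheel '{"series": [[[0,0,0.1,0,0,0,0],[0,0,0.1,0,0,0,0],[0,0,0.1,0,0,0,0]]]}'
```

```text
time: 10.18
tool_pos: [518.3, 65.2, 59.9]
tcp_rot: [180.0, 0.0, 94.2]
ft_force: [-0.9, -0.1, -0.4]
finger_gap: 37.7
grip_force: 31.3
time: 10.55
tool_pos: [518.6, 65.1, 59.8]
tcp_rot: [180.0, 0.0, 94.2]
ft_force: [-4.1, -0.2, 8.4]
finger_gap: 37.9
grip_force: 32.1
```

Contact at the floor height. Release, rise and compute the cap approach. Tip height offset is about +22, so the cap grasp goes to TCP ≈ -12 reported.

```bash
python3 -m handwheel '{"series": [[[0,0,-0.1,0,0,0,0.5],[0,0,-0.1,0,0,0,0.7],[0,0,-0.1,0,0,0,1],[0,0,-0.1,0,0,0,1],[0,0,-0.1,0,0,0,1],[0,0,-2,0,0,0,1],[0,0,-6,0,0,0,1],[0,0,-12,0,0,0,1],[0,0,-14,0,0,0,1],[0,0,-14,0,0,0,1]]]}'; python3 go.py 450,-120,200,90 372.2,-226.3,120,90
python3 - <<'E'
from h import *
for z in(100,120,150,200):print(z)
T=eyes.snapshot("top");S=eyes.snapshot("side");p=status.sense()["tool_pos"]
g=T["img"]
def red(s,x,y,w,h):
    hsv=cv2.cvtColor(s["img"],cv2.COLOR_RGB2HSV).astype(int);m=((hsv[...,0]<6)|(hsv[...,0]>174))&(hsv[...,1]>140)&(hsv[...,2]>45)
    R=np.zeros(m.shape,bool);R[y:y+h,x:x+w]=1;return blobs(R&m)
a=red(T,415,275,35,30);b=red(S,318,300,30,30);print(a,b,tri(T,a[0][1],S,b[0][1]))
print("bottle side red",red(S,300,160,60,60),proj(S,(518.4,65.1,94)))
E
```

```text
time: 11.8
tool_pos: [519.9, 65.2, 201.9]
tcp_rot: [179.7, 0.0, 94.2]
ft_force: [0.4, 0.3, -0.5]
finger_gap: 85.2
grip_force: 0.0
at [519.9  65.2 201.9] [179.7   0.   94.2] gap 85.2 t 11.8 F [ 0.4  0.3 -0.5] grip 0.0
[-17.95  -8.34   0.15] [0.005 0.    0.074] rows>= 3.2
[-27.97 -16.93   8.11] [0.005 0.    0.074] rows>= 5.4
100
120
150
200
[([423, 280, 18, 18, 254], [431.52, 288.66])] [([325, 300, 20, 5, 30], [334.53, 301.83]), ([324, 307, 17, 19, 268], [331.68, 316.09])] (array([ 375.24452324, -221.16287636,   50.56070987]), np.float64(7.806337630981676))
bottle side red [([317, 190, 14, 14, 152], [323.29, 196.31])] [[324.03985671 196.99190926]]
```

```bash
python3 -m handwheel '{"series": [[[-18,-8.3,0,0,0,0.07,1],[-18,-8.3,0,0,0,0.07,1],[-18,-8.3,0,0,0,0.07,1],[-18,-8.3,0,0,0,0.07,1],[-28,-16.9,8.1,0,0,0.07,1],[-28,-16.9,8.1,0,0,0.07,1],[-28,-16.9,8.1,0,0,0.07,1],[-28,-16.9,8.1,0,0,0.07,1],[-28,-16.9,8.1,0,0,0.07,1]]]}'; python3 go.py 372.2,-226.6,-19,90
```

```text
time: 13.02
tool_pos: [370.8, -225.7, 117.4]
tcp_rot: [-180.0, -0.1, 90.2]
ft_force: [0.4, 0.4, 0.2]
finger_gap: 85.2
grip_force: 0.0
at [ 370.8 -225.7  117.4] [-1.80e+02 -1.00e-01  9.02e+01] gap 85.2 t 13.03 F [0.4 0.4 0.2] grip 0.0
[-0.11  0.15 13.64] [-0.    -0.001  0.004] rows>= 2.2
```

```bash
python3 -m handwheel '{"series": [[[-0.1,0.1,5,0,0,0,1],[-0.1,0.1,9,0,0,0,1],[-0.1,0.1,12,0,0,0,1],[-0.1,0.1,13,0,0,0,1],[-0.1,0.1,13.6,0,0,0,1],[-0.1,0.1,13.6,0,0,0,1]]]}';  python3 -m handwheel '{"series": [[[0,0,0,0,0,0,0],[0,0,0,0,0,0,0],[0,0,0,0,0,0,0],[0,0,0,0,0,0,0],[0,0,0,0,0,0,0],[0,0,0,0,0,0,0],[0,0,0,0,0,0,0]]]}' 30
```

```text
time: 13.78
tool_pos: [372.4, -227.9, -17.4]
tcp_rot: [179.9, 0.0, 90.3]
ft_force: [0.1, -0.2, -0.5]
finger_gap: 85.7
grip_force: 0.0
time: 14.65
tool_pos: [371.9, -228.0, -17.5]
tcp_rot: [180.0, 0.0, 90.2]
ft_force: [-1.1, 0.9, 5.7]
finger_gap: 37.3
grip_force: 29.8
```

```bash
python3 -m handwheel '{"series": [[[0,0,-3,0,0,0,0],[0,0,-8,0,0,0,0],[0,0,-14,0,0,0,0],[0,0,-18,0,0,0,0],[0,0,-18,0,0,0,0]]]}'; python3 go.py 450,-120,165,90 533.4,-13.5,100,103.8 533.4,-13.5,-12,103.8;  python3 - <<'E'
from h import *
S=eyes.snapshot("side");T=eyes.snapshot("top");p=status.sense()["tool_pos"]
for s in(S,T):
    c=proj(s,p+[0,0,17.5+12])[0].astype(int);print(c)
    hsv=cv2.cvtColor(s["img"],cv2.COLOR_RGB2HSV).astype(int);m=((hsv[...,0]<6)|(hsv[...,0]>174))&(hsv[...,1]>140)&(hsv[...,2]>45)
    R=np.zeros(m.shape,bool);R[c[1]-20:c[1]+20,c[0]-20:c[0]+20]=1;print(blobs(R&m))
E
```

```text
time: 15.28
tool_pos: [373.7, -229.4, 166.2]
tcp_rot: [179.6, 0.3, 90.2]
ft_force: [0.5, -0.8, -1.1]
finger_gap: 37.5
grip_force: 30.5
at [ 373.7 -229.4  166.2] [179.6   0.3  90.2] gap 37.5 t 15.28 F [ 0.5 -0.8 -1.1] grip 30.5
[10.91  7.67  0.12] [0.006 0.005 0.004] rows>= 2.1
[21.56 16.01  6.62] [ 0.006  0.006 -0.237] rows>= 4.4
[21.61 15.94 17.82] [ 0.006  0.006 -0.237] rows>= 5.2
[335 255]
[([326, 245, 21, 30, 280], [336.86, 255.55])]
[451 284]
[]
```

```bash
python3 -m handwheel '{"series": [[[10.9,7.7,0,0,0,0,0],[10.9,7.7,0,0,0,0,0],[21.6,16,6.6,0,0,-0.24,0],[21.6,16,6.6,0,0,-0.24,0],[21.6,16,6.6,0,0,-0.24,0],[21.6,16,6.6,0,0,-0.24,0],[21.6,16,6.6,0,0,-0.24,0],[21.6,16,6.6,0,0,-0.24,0]]]}'; python3 go.py 533.6,-14,0,103.8 533.6,-14,-13,103.8
```

```text
time: 16.38
tool_pos: [530.3, -11.9, 95.9]
tcp_rot: [180.0, 0.0, 103.9]
ft_force: [-0.2, 0.7, 0.0]
finger_gap: 37.8
grip_force: 30.5
at [530.3 -11.9  95.9] [180.    0.  103.9] gap 37.8 t 16.38 F [-0.2  0.7  0. ] grip 30.5
[-0.28  0.27  9.59] [0.    0.    0.002] rows>= 1.5
[-0.28  0.27 10.89] [0.    0.    0.002] rows>= 1.7
```

```bash
python3 -m handwheel '{"series": [[[-0.3,0.3,4,0,0,0,0],[-0.3,0.3,8,0,0,0,0],[-0.3,0.3,9.6,0,0,0,0],[-0.3,0.3,10.2,0,0,0,0],[-0.3,0.3,10.6,0,0,0,0],[-0.3,0.3,10.8,0,0,0,0],[-0.3,0.3,10.8,0,0,0,0]]]}'; python3 -m handwheel '{"series": [[[0,0,0.05,0,0,0,0],[0,0,0.05,0,0,0,0]]]}'
python3 - <<'E'
from h import *
S=eyes.snapshot("side");T=eyes.snapshot("top")
cv2.imwrite("pics/f.png",np.hstack([cv2.resize(s["img"][y:y+120,x:x+120],(400,400),interpolation=cv2.INTER_CUBIC) for s,x,y in((T,260,170),(S,280,150))])[:,:,::-1])
E
```

```text
time: 17.25
tool_pos: [534.9, -13.2, -11.5]
tcp_rot: [179.9, 0.0, 104.0]
ft_force: [0.2, 0.1, 0.8]
finger_gap: 37.1
grip_force: 30.5
time: 17.5
tool_pos: [534.4, -13.1, -12.5]
tcp_rot: [180.0, 0.0, 104.0]
ft_force: [-0.4, 0.0, -0.5]
finger_gap: 37.4
grip_force: 30.5
```

View pics/f.png

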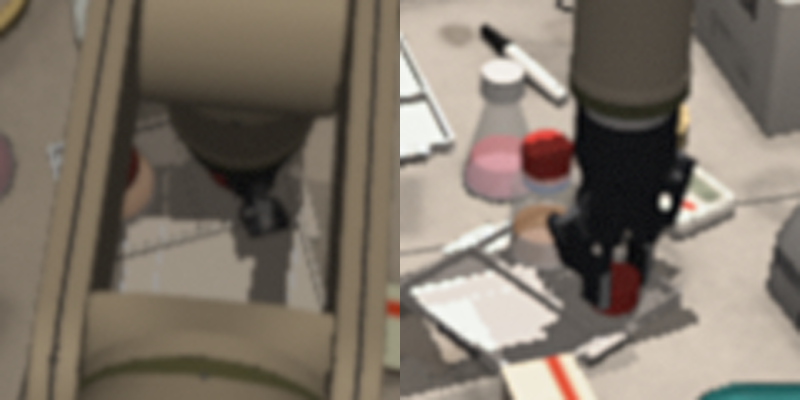

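The side view shows the cap between the fingers inside the small bay at about (345,235) px, and the bottle standing beside it untouched. I'll lower it to the floor and release.

```bash
python3 -m handwheel '{"series": [[[0,0,0.1,0,0,0,0],[0,0,0.2,0,0,0,0],[0,0,0.2,0,0,0,0]]]}'; python3 -m handwheel '{"series": [[[0,0,0.05,0,0,0,0],[0,0,0.05,0,0,0,0]]]}'
```

```text
time: 17.98
tool_pos: [534.3, -13.1, -14.4]
tcp_rot: [-180.0, -0.0, 104.0]
ft_force: [-2.3, 0.1, 5.2]
finger_gap: 37.0
grip_force: 31.0
time: 18.23
tool_pos: [534.3, -13.1, -14.5]
tcp_rot: [-180.0, -0.0, 104.0]
ft_force: [-4.5, 0.0, 9.2]
finger_gap: 37.3
grip_force: 31.5
```

```bash
python3 -m handwheel '{"series": [[[0,0,0,0,0,0,0.55],[0,0,0,0,0,0,0.6],[0,0,0,0,0,0,0.6],[0,0,0,0,0,0,0.6],[0,0,-1,0,0,0,0.6],[0,0,-4,0,0,0,0.6],[0,0,-9,0,0,0,1],[0,0,-14,0,0,0,1],[0,0,-14,0,0,0,1]]]}'; python3 go.py 411,-140.5,110,80
python3 - <<'E'
from h import *
S=eyes.snapshot("side");T=eyes.snapshot("top")
hsv=cv2.cvtColor(S["img"],cv2.COLOR_RGB2HSV).astype(int);m=((hsv[...,0]<6)|(hsv[...,0]>174))&(hsv[...,1]>140)&(hsv[...,2]>45)
R=np.zeros(m.shape,bool);R[170:260,310:380]=1;print(blobs(R&m),proj(S,(534.3,-12.5,15)))
E
```

```text
time: 19.35
tool_pos: [538.2, -13.6, 131.3]
tcp_rot: [179.4, 0.2, 104.0]
ft_force: [-0.1, -0.9, -0.1]
finger_gap: 85.2
grip_force: 0.0
at [538.2 -13.6 131.3] [179.4   0.2 104. ] gap 85.2 t 19.35 F [-0.1 -0.9 -0.1] grip 0.0
[ -9.23 -15.43   2.01] [0.01  0.002 0.419] rows>= 2.9
[([317, 190, 15, 13, 157], [323.4, 196.01]), ([337, 230, 14, 15, 177], [343.42, 236.84])] [[344.11878202 236.48012284]]
```

Bottle and cap both sit where expected. Next, the carton.

```bash
python3 -m handwheel '{"series": [[[-9.2,-15.4,2,0,0,0.42,1],[-9.2,-15.4,2,0,0,0.42,1],[-9.2,-15.4,2,0,0,0.42,1],[-9.2,-15.4,2,0,0,0.42,1],[-9.2,-15.4,2,0,0,0.42,1],[-9.2,-15.4,2,0,0,0.42,1]]]}'; python3 go.py 411,-140.5,-12,80;python3 - <<'E'
from h import *
S=eyes.snapshot("side");T=eyes.snapshot("top")
cv2.imwrite("pics/g.png",np.hstack([cv2.resize(s["img"][y:y+120,x:x+120],(400,400),interpolation=cv2.INTER_CUBIC) for s,x,y in((T,340,210),(S,280,210))])[:,:,::-1])
E
```

```text
time: 20.2
tool_pos: [407.6, -138.8, 104.6]
tcp_rot: [-180.0, -0.0, 80.0]
ft_force: [-1.1, 0.1, -0.5]
finger_gap: 85.5
grip_force: 0.0
at [ 407.6 -138.8  104.6] [-180.   -0.   80.] gap 85.5 t 20.2 F [-1.1  0.1 -0.5] grip 0.0
[-0.11  0.37 11.66] [-0. -0.  0.] rows>= 1.9
```

View pics/g.png

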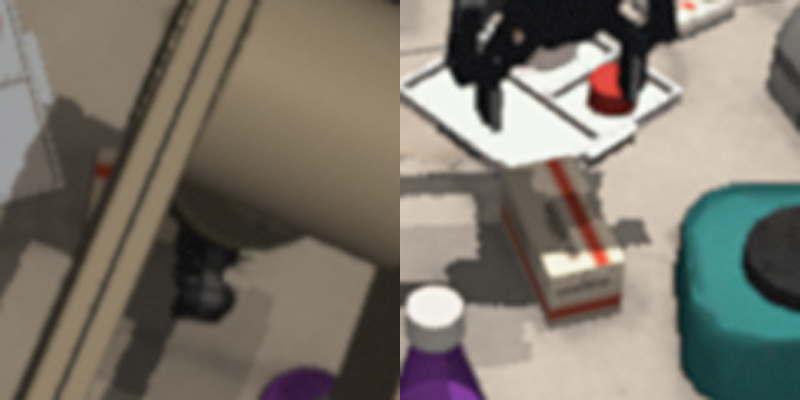

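The side view shows the fingertips at about (308,248) and (350,240), midway above the carton, whose top centre is (329,276). That's aligned, so I descend and grip.

```bash
python3 -m handwheel '{"series": [[[-0.1,0.35,4,0,0,0,1],[-0.1,0.35,7.5,0,0,0,1],[-0.1,0.35,10,0,0,0,1],[-0.1,0.35,11.6,0,0,0,1],[-0.1,0.35,11.6,0,0,0,1],[-0.1,0.35,11.6,0,0,0,0],[-0.1,0.35,11.6,0,0,0,0],[-0.1,0.35,11.6,0,0,0,0],[-0.1,0.35,11.6,0,0,0,0],[-0.1,0.35,11.6,0,0,0,0],[-0.1,0.35,11.6,0,0,0,0]]]}' 40; python3 -m handwheel '{"series": [[[0,0,-3,0,0,0,0],[0,0,-7,0,0,0,0],[0,0,-11,0,0,0,0],[0,0,-11,0,0,0,0],[0,0,-11,0,0,0,0]]]}'; python3 go.py 447.2,7.4,100,103.8
```

```text
time: 21.68
tool_pos: [411.7, -141.8, -9.8]
tcp_rot: [179.8, 0.0, 79.9]
ft_force: [1.5, 0.7, 6.4]
finger_gap: 51.6
grip_force: 42.6
time: 22.3
tool_pos: [409.9, -141.0, 98.1]
tcp_rot: [-180.0, -0.0, 79.9]
ft_force: [-0.6, -0.1, -2.5]
finger_gap: 51.5
grip_force: 42.9
at [ 409.9 -141.    98.1] [-180.    -0.    79.9] gap 51.5 t 22.3 F [-0.6 -0.1 -2.5] grip 42.9
[15.27  1.07 -0.19] [-0.001 -0.    -0.417] rows>= 2.4
```

```bash
python3 -m handwheel '{"series": [[[15.3,1.1,0,0,0,-0.42,0],[15.3,1.1,0,0,0,-0.42,0],[15.3,1.1,0,0,0,-0.42,0],[15.3,1.1,0,0,0,-0.42,0],[15.3,1.1,0,0,0,-0.42,0],[15.3,1.1,0,0,0,-0.42,0]]]}'; python3 go.py 447.2,7.4,8,103.8 447.2,7.4,-6,103.8
```

```text
time: 23.05
tool_pos: [447.3, 6.6, 98.1]
tcp_rot: [-179.9, -0.0, 103.9]
ft_force: [0.2, 0.2, -1.9]
finger_gap: 51.7
grip_force: 42.7
at [447.3   6.6  98.1] [-179.9   -0.   103.9] gap 51.7 t 23.05 F [ 0.2  0.2 -1.9] grip 42.7
[0.08 0.02 9.01] [-0.001 -0.     0.002] rows>= 1.4
[ 0.08  0.02 10.41] [-0.001 -0.     0.002] rows>= 1.7
```

```bash
python3 -m handwheel '{"series": [[[0.1,0,4,0,0,0,0],[0.1,0,7,0,0,0,0],[0.1,0,9,0,0,0,0],[0.1,0,9.6,0,0,0,0],[0.1,0,10,0,0,0,0],[0.1,0,10.2,0,0,0,0],[0.1,0,10.2,0,0,0,0]]]}'
python3 - <<'E'
from h import *
S=eyes.snapshot("side");T=eyes.snapshot("top")
cv2.imwrite("pics/i.png",np.hstack([cv2.resize(s["img"][y:y+120,x:x+120],(400,400),interpolation=cv2.INTER_CUBIC) for s,x,y in((T,250,190),(S,265,165))])[:,:,::-1])
E
```

```text
time: 23.92
tool_pos: [448.2, 8.4, -2.6]
tcp_rot: [179.9, 0.0, 104.0]
ft_force: [-0.3, 1.1, -1.3]
finger_gap: 51.7
grip_force: 42.7
```

View pics/i.png

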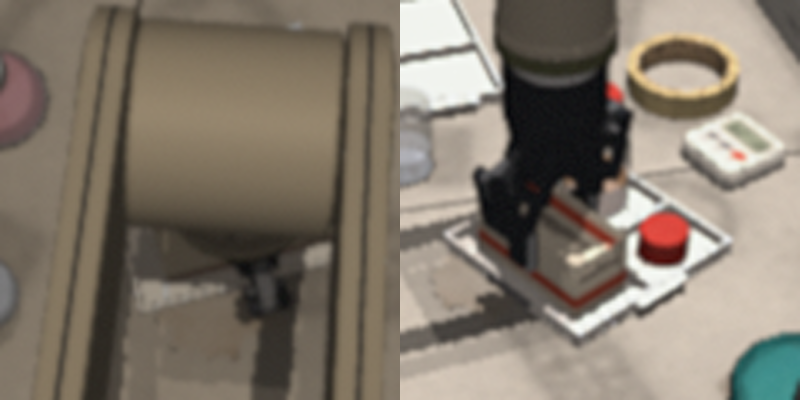

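The side view shows the carton inside the long bay, its near end at about (325,250) px with clearance to the walls and the cap. I'll lower it and release with a limited opening.

```bash
python3 -m handwheel '{"series": [[[0,0,0.15,0,0,0,0],[0,0,0.3,0,0,0,0],[0,0,0.3,0,0,0,0],[0,0,0.3,0,0,0,0]]]}'; python3 -m handwheel '{"series": [[[0,0,0.05,0,0,0,0],[0,0,0.1,0,0,0,0],[0,0,0.1,0,0,0,0]]]}'
```

```text
time: 24.52
tool_pos: [447.7, 8.5, -6.3]
tcp_rot: [-180.0, -0.0, 104.0]
ft_force: [-0.1, -0.7, -2.3]
finger_gap: 51.4
grip_force: 42.7
time: 24.9
tool_pos: [447.8, 8.5, -6.8]
tcp_rot: [-180.0, 0.0, 104.0]
ft_force: [-3.0, 0.2, 4.7]
finger_gap: 51.7
grip_force: 43.3
```

```bash
python3 -m handwheel '{"series": [[[0,0,0,0,0,0,0.65],[0,0,0,0,0,0,0.75],[0,0,0,0,0,0,0.75],[0,0,0,0,0,0,0.75],[0,0,-1.5,0,0,0,0.75],[0,0,-5,0,0,0,0.75],[0,0,-10,0,0,0,1],[0,0,-15,0,0,0,1],[0,0,-16,0,0,0,1],[0,0,-16,0,0,0,1]]]}'; python3 go.py 539.5,172.2,150,79
```

```text
time: 26.15
tool_pos: [448.4, 8.4, 154.0]
tcp_rot: [179.9, 0.0, 104.0]
ft_force: [0.2, 0.0, -0.8]
finger_gap: 85.2
grip_force: 0.0
at [448.4   8.4 154. ] [179.9   0.  104. ] gap 85.2 t 26.15 F [ 0.2  0.  -0.8] grip 0.0
[13.69 12.8   0.42] [0.002 0.    0.436] rows>= 3.0
```

```bash
python3 -m handwheel '{"series": [[[13.7,12.8,0.4,0,0,0.44,1],[13.7,12.8,0.4,0,0,0.44,1],[13.7,12.8,0.4,0,0,0.44,1],[13.7,12.8,0.4,0,0,0.44,1],[13.7,12.8,0.4,0,0,0.44,1],[13.7,12.8,0.4,0,0,0.44,1],[13.7,12.8,0.4,0,0,0.44,1]]]}'; python3 go.py 539.5,172.2,56,79
python3 - <<'E'
from h import *
S=eyes.snapshot("side")
hsv=cv2.cvtColor(S["img"],cv2.COLOR_RGB2HSV).astype(int);R=np.zeros(hsv.shape[:2],bool);R[155:215,295:328]=1
print(blobs(R&(hsv[...,1]<30)&(hsv[...,2]>110),8),blobs(R&((hsv[...,0]<8)|(hsv[...,0]>160))&(hsv[...,1]>45),30),proj(S,[(539.5,172,93),(539.5,172,15)]))
# carton, bottle, cap check on tray three
m=((hsv[...,0]<6)|(hsv[...,0]>174))&(hsv[...,1]>140)&(hsv[...,2]>45);R[:]=0;R[180:270,280:380]=1;print(blobs(R&m))
E
```

```text
time: 27.02
tool_pos: [538.5, 171.1, 148.9]
tcp_rot: [180.0, 0.0, 78.7]
ft_force: [0.1, 1.1, -0.0]
finger_gap: 85.6
grip_force: 0.0
at [538.5 171.1 148.9] [180.    0.   78.7] gap 85.6 t 27.02 F [ 0.1  1.1 -0. ] grip 0.0
[0.13 0.07 9.29] [ 0.     0.    -0.005] rows>= 1.5
[([311, 162, 17, 18, 111], [319.44, 170.49]), ([302, 179, 17, 13, 128], [309.95, 185.24]), ([313, 204, 15, 9, 65], [320.23, 207.6])] [([300, 188, 28, 21, 434], [313.78, 197.47])] [[310.78329466 174.25695327]
 [310.56311238 197.95337915]]
[([317, 189, 15, 15, 176], [323.61, 195.86]), ([299, 218, 30, 22, 50], [313.52, 228.48]), ([337, 229, 14, 15, 176], [343.72, 235.98]), ([290, 237, 37, 21, 49], [307.31, 248.63])]
```

```bash
python3 -m handwheel '{"series": [[[0.1,0.1,4,0,0,0,1],[0.1,0.1,7,0,0,0,1],[0.1,0.1,9,0,0,0,1],[0.1,0.1,9.2,0,0,0,1],[0.1,0.1,9.2,0,0,0,0],[0.1,0.1,9.2,0,0,0,0],[0.1,0.1,9.2,0,0,0,0],[0.1,0.1,9.2,0,0,0,0],[0.1,0.1,9.2,0,0,0,0],[0.1,0.1,9.2,0,0,0,0],[0.1,0.1,9.2,0,0,0,0]]]}' 30
```

```text
time: 28.45
tool_pos: [540.6, 173.4, 57.9]
tcp_rot: [179.9, -0.0, 78.8]
ft_force: [-2.2, 0.0, 5.9]
finger_gap: 29.2
grip_force: 29.5
```

```bash
python3 -m handwheel '{"series": [[[0,0,-3,0,0,0,0],[0,0,-7,0,0,0,0],[0,0,-10,0,0,0,0],[0,0,-10,0,0,0,0],[0,0,-10,0,0,0,0]]]}'; python3 go.py 495.5,353.5,158,79
python3 - <<'E'
from h import *
S=eyes.snapshot("side");p=status.sense()["tool_pos"]-[0,0,57.9]
hsv=cv2.cvtColor(S["img"],cv2.COLOR_RGB2HSV).astype(int);R=np.zeros(hsv.shape[:2],bool);R[130:200,290:340]=1
print(blobs(R&((hsv[...,0]<8)|(hsv[...,0]>160))&(hsv[...,1]>45),30),proj(S,[p+[0,0,15]]))
E
```

```text
time: 29.08
tool_pos: [539.3, 173.0, 155.3]
tcp_rot: [-179.9, 0.0, 78.8]
ft_force: [-0.1, -0.2, -2.2]
finger_gap: 28.9
grip_force: 30.1
at [539.3 173.  155.3] [-179.9    0.    78.8] gap 28.9 t 29.07 F [-0.1 -0.2 -2.2] grip 30.1
[16.85 -7.81 -0.27] [-0.001  0.001 -0.004] rows>= 3.0
[([300, 160, 22, 19, 335], [310.26, 168.75]), ([315, 188, 18, 12, 175], [323.42, 194.04])] [[310.4678507  168.21720867]]
```

Flask held upright, pink contents at the predicted pixel. Carry.

```bash
python3 -m handwheel '{"series": [[[5,-2.3,-0.2,0,0,0,0],[10,-4.6,-0.2,0,0,0,0],[15,-6.9,-0.2,0,0,0,0],[16.8,-7.8,-0.2,0,0,0,0],[16.8,-7.8,-0.2,0,0,0,0],[16.8,-7.8,-0.2,0,0,0,0],[16.8,-7.8,-0.2,0,0,0,0]]]}'; python3 go.py 495.5,353.5,64,79
```

```text
time: 30.0
tool_pos: [496.7, 351.7, 158.4]
tcp_rot: [-180.0, 0.0, 78.7]
ft_force: [-0.2, -0.3, -0.7]
finger_gap: 28.7
grip_force: 30.1
at [496.7 351.7 158.4] [-180.     0.    78.7] gap 28.7 t 30.0 F [-0.2 -0.3 -0.7] grip 30.1
[ 0.16 -0.15  9.44] [-0.     0.001 -0.006] rows>= 1.5
```

```bash
python3 -m handwheel '{"series": [[[0.1,-0.1,4,0,0,0,0],[0.1,-0.1,7,0,0,0,0],[0.1,-0.1,8.5,0,0,0,0],[0.1,-0.1,9.2,0,0,0,0],[0.1,-0.1,9.4,0,0,0,0],[0.1,-0.1,9.4,0,0,0,0],[0.1,-0.1,9.4,0,0,0,0]]]}'; python3 -m handwheel '{"series": [[[0,0,0.1,0,0,0,0],[0,0,0.2,0,0,0,0],[0,0,0.25,0,0,0,0],[0,0,0.25,0,0,0,0]]]}'
python3 - <<'E'
from h import *
S=eyes.snapshot("side");T=eyes.snapshot("top")
cv2.imwrite("pics/j.png",np.hstack([cv2.resize(s["img"][y:y+120,x:x+120],(400,400),interpolation=cv2.INTER_CUBIC) for s,x,y in((T,125,190),(S,220,110))])[:,:,::-1])
E
```

```text
time: 30.88
tool_pos: [496.1, 354.7, 65.9]
tcp_rot: [179.9, -0.1, 78.8]
ft_force: [0.3, 0.5, -0.6]
finger_gap: 29.1
grip_force: 30.1
time: 31.38
tool_pos: [495.3, 354.2, 62.1]
tcp_rot: [-180.0, 0.0, 78.8]
ft_force: [-0.7, -0.7, -0.7]
finger_gap: 28.8
grip_force: 30.1
```

View pics/j.png

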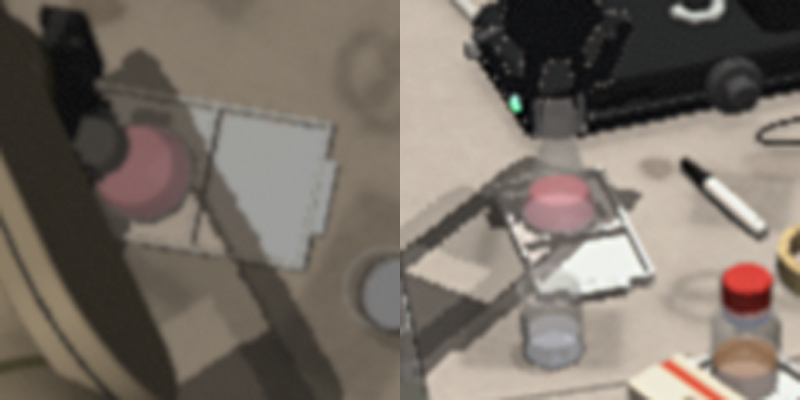

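Both views show the flask inside the larger bay, with pink at top px (167,242). It needs just the last millimetre.

```bash
python3 -m handwheel '{"series": [[[0,0,0.1,0,0,0,0],[0,0,0.12,0,0,0,0],[0,0,0.12,0,0,0,0]]]}';  python3 -m handwheel '{"series": [[[0,0,0.05,0,0,0,0],[0,0,0.1,0,0,0,0],[0,0,0.1,0,0,0,0]]]}'
```

```text
time: 31.85
tool_pos: [495.5, 354.3, 61.2]
tcp_rot: [180.0, -0.0, 78.8]
ft_force: [-0.4, -0.1, -0.4]
finger_gap: 28.5
grip_force: 30.2
time: 32.22
tool_pos: [495.8, 354.7, 61.2]
tcp_rot: [180.0, -0.1, 78.8]
ft_force: [-1.8, -1.3, 6.6]
finger_gap: 28.7
grip_force: 30.9
```

```bash
python3 -m handwheel '{"series": [[[0,0,-0.1,0,0,0,0.5],[0,0,-0.1,0,0,0,0.7],[0,0,-0.1,0,0,0,1],[0,0,-0.1,0,0,0,1],[0,0,-0.1,0,0,0,1],[0,0,-3,0,0,0,1],[0,0,-7,0,0,0,1],[0,0,-9,0,0,0,1],[0,0,-9,0,0,0,1]]]}'; python3 go.py 405.5,178,120,79
```

```text
time: 33.35
tool_pos: [496.6, 355.0, 151.9]
tcp_rot: [179.8, -0.1, 78.8]
ft_force: [-0.6, -1.0, -0.0]
finger_gap: 85.2
grip_force: 0.0
at [496.6 355.  151.9] [ 1.798e+02 -1.000e-01  7.880e+01] gap 85.2 t 33.35 F [-0.6 -1.  -0. ] grip 0.0
[-19.14  -5.5    3.13] [ 0.003 -0.002 -0.004] rows>= 3.2
```

```bash
python3 -m handwheel '{"series": [[[-19.1,-5.5,3.1,0,0,0,1],[-19.1,-5.5,3.1,0,0,0,1],[-19.1,-5.5,3.1,0,0,0,1],[-19.1,-5.5,3.1,0,0,0,1],[-19.1,-5.5,3.1,0,0,0,1],[-19.1,-5.5,3.1,0,0,0,1]]]}'; python3 go.py 405.5,178,-5,79
```

```text
time: 34.1
tool_pos: [405.1, 178.6, 119.3]
tcp_rot: [180.0, -0.0, 78.8]
ft_force: [0.3, 0.4, -0.4]
finger_gap: 85.5
grip_force: 0.0
at [405.1 178.6 119.3] [180.   -0.   78.8] gap 85.5 t 34.1 F [ 0.3  0.4 -0.4] grip 0.0
[-0.06  0.04 12.43] [ 0.001 -0.001 -0.004] rows>= 2.0
```

```bash
python3 -m handwheel '{"series": [[[0,0,4,0,0,0,1],[0,0,8,0,0,0,1],[0,0,11,0,0,0,1],[0,0,12.4,0,0,0,1],[0,0,12.4,0,0,0,1]]]}'; python3 -m handwheel '{"series": [[[0,0,0,0,0,0,0],[0,0,0,0,0,0,0],[0,0,0,0,0,0,0],[0,0,0,0,0,0,0],[0,0,0,0,0,0,0],[0,0,0,0,0,0,0]]]}' 25
```

```text
time: 34.72
tool_pos: [404.0, 178.1, -5.5]
tcp_rot: [-179.9, 0.0, 78.8]
ft_force: [-0.0, -0.6, -0.1]
finger_gap: 85.4
grip_force: 0.0
time: 35.48
tool_pos: [405.5, 178.1, -3.4]
tcp_rot: [179.9, -0.1, 78.8]
ft_force: [-1.8, 1.2, 6.4]
finger_gap: 50.1
grip_force: 25.4
```

```bash
python3 -m handwheel '{"series": [[[0,0,-3,0,0,0,0],[0,0,-6,0,0,0,0],[0,0,-9,0,0,0,0],[0,0,-9,0,0,0,0],[0,0,-9,0,0,0,0]]]}'; python3 go.py 478.3,267.5,87,79
python3 - <<'E'
from h import *
S=eyes.snapshot("side");T=eyes.snapshot("top")
np.save("bk.npy",S["img"])
E
```

```text
time: 36.1
tool_pos: [404.1, 177.5, 84.7]
tcp_rot: [180.0, -0.0, 78.8]
ft_force: [-0.4, -0.1, -0.1]
finger_gap: 50.1
grip_force: 26.4
at [404.1 177.5  84.7] [180.   -0.   78.8] gap 50.1 t 36.1 F [-0.4 -0.1 -0.1] grip 26.4
[10.27  5.52 -0.23] [ 0.    -0.    -0.004] rows>= 1.9
```

```bash
python3 -m handwheel '{"series": [[[4,2.2,-0.2,0,0,0,0],[8,4.3,-0.2,0,0,0,0],[10.3,5.5,-0.2,0,0,0,0],[10.3,5.5,-0.2,0,0,0,0],[10.3,5.5,-0.2,0,0,0,0]]]}'; python3 go.py 478.3,267.5,4,79
```

```text
time: 36.83
tool_pos: [477.1, 267.2, 85.8]
tcp_rot: [-179.9, 0.1, 78.8]
ft_force: [0.1, 0.0, -0.7]
finger_gap: 50.4
grip_force: 26.4
at [477.1 267.2  85.8] [-1.799e+02  1.000e-01  7.880e+01] gap 50.4 t 36.83 F [ 0.1  0.  -0.7] grip 26.4
[0.06 0.13 8.18] [-0.002  0.002 -0.004] rows>= 1.3
```

```bash
python3 -m handwheel '{"series": [[[0,0.1,4,0,0,0,0],[0,0.1,6.5,0,0,0,0],[0,0.1,7.8,0,0,0,0],[0,0.1,8.2,0,0,0,0],[0,0.1,8.2,0,0,0,0],[0,0.1,8.3,0,0,0,0],[0,0.1,8.4,0,0,0,0],[0,0.1,8.4,0,0,0,0]]]}'; python3 -m handwheel '{"series": [[[0,0,0.1,0,0,0,0],[0,0,0.15,0,0,0,0],[0,0,0.15,0,0,0,0]]]}'
```

```text
time: 37.83
tool_pos: [479.4, 267.9, 3.3]
tcp_rot: [180.0, -0.0, 78.8]
ft_force: [0.9, 0.2, -0.8]
finger_gap: 50.2
grip_force: 26.4
time: 38.2
tool_pos: [479.2, 267.7, 1.5]
tcp_rot: [-180.0, 0.0, 78.8]
ft_force: [-0.4, -0.7, -0.4]
finger_gap: 50.3
grip_force: 26.4
```

```bash
python3 -m handwheel '{"series": [[[0,0,0.1,0,0,0,0],[0,0,0.15,0,0,0,0],[0,0,0.15,0,0,0,0]]]}'; python3 -m handwheel '{"series": [[[0,0,0.05,0,0,0,0],[0,0,0.1,0,0,0,0],[0,0,0.1,0,0,0,0]]]}'
```

```text
time: 38.58
tool_pos: [479.2, 267.7, -0.0]
tcp_rot: [-180.0, 0.0, 78.8]
ft_force: [-0.5, -0.4, -0.1]
finger_gap: 50.3
grip_force: 26.4
time: 38.95
tool_pos: [479.3, 267.9, -0.3]
tcp_rot: [180.0, -0.0, 78.8]
ft_force: [-3.4, -0.6, 5.5]
finger_gap: 50.2
grip_force: 26.8
```

```bash
python3 -m handwheel '{"series": [[[0,0,-0.05,0,0,0,0.65],[0,0,-0.05,0,0,0,0.8],[0,0,-0.05,0,0,0,1],[0,0,-0.05,0,0,0,1],[0,0,-3,0,0,0,1],[0,0,-7,0,0,0,1],[0,0,-13,0,0,0,1],[0,0,-19,0,0,0,1],[0,0,-22,0,0,0,1],[0,0,-22,0,0,0,1]]]}'; python3 go.py 248,546,240,120
```

```text
time: 40.2
tool_pos: [481.1, 268.6, 222.9]
tcp_rot: [179.7, -0.2, 78.8]
ft_force: [0.8, 1.0, -0.4]
finger_gap: 85.1
grip_force: 0.0
at [481.1 268.6 222.9] [179.7  -0.2  78.8] gap 85.1 t 40.2 F [ 0.8  1.  -0.4] grip 0.0
[ 22.68 -28.26  -1.78] [ 0.007 -0.002 -0.72 ] rows>= 5.8
```

```bash
python3 -m handwheel '{"series": [[[22.7,-28.3,-1.8,0,0,-0.72,1],[22.7,-28.3,-1.8,0,0,-0.72,1],[22.7,-28.3,-1.8,0,0,-0.72,1],[22.7,-28.3,-1.8,0,0,-0.72,1],[22.7,-28.3,-1.8,0,0,-0.72,1],[22.7,-28.3,-1.8,0,0,-0.72,1],[22.7,-28.3,-1.8,0,0,-0.72,1],[22.7,-28.3,-1.8,0,0,-0.72,1],[22.7,-28.3,-1.8,0,0,-0.72,1]]]}'
python3 - <<'E'
from h import *
S=eyes.snapshot("side");T=eyes.snapshot("top")
a=cv2.resize(T["img"][170:310,120:380],(780,420),interpolation=cv2.INTER_CUBIC)[:300,:400]
t=cv2.resize(T["img"][190:290,130:370],(480,200),interpolation=cv2.INTER_CUBIC)
t=cv2.resize(T["img"][150:290,130:370],(800,467))[:, :]
s=cv2.resize(S["img"][145:275,230:380],(320,277))
c=np.zeros((600,800,3),np.uint8); c[:300,:514]=cv2.resize(T["img"][150:290,130:370],(514,300),interpolation=cv2.INTER_CUBIC); c[300:,:346]=cv2.resize(S["img"][145:275,230:380],(346,300),interpolation=cv2.INTER_CUBIC)
cv2.imwrite("pics/k.png",c[:,:,::-1])
E
```

```text
time: 41.32
tool_pos: [246.7, 544.5, 236.3]
tcp_rot: [-179.9, 0.1, 119.9]
ft_force: [-0.5, -0.5, 0.4]
finger_gap: 85.4
grip_force: 0.0
```

View pics/k.png

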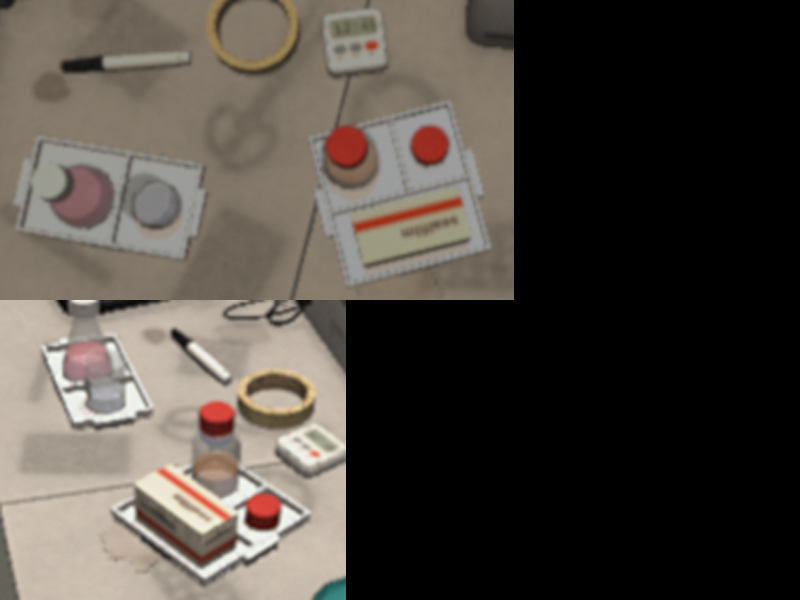

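Both views show all five things upright in their bays: flask and beaker in tray_two, bottle, cap and carton in tray_three. The bystanders haven't moved. Handing in.

```bash
python3 -c "
from bench import r
print(r.hand_in())"
```

```text
the job is handed in; nothing more can be done
None
```

Both kits are made up in the order asked and handed in at about 41 s: the final pictures from both cameras showed all five things upright in their bays and the timer, tape and marker unmoved.

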